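Load the drying stand with washed plates

TASK

Load the two washed plates from the yellow caddy for drying: hang the copper plate by its hole on the steel peg of the drying stand, fully past the orange collar so that it hangs free, and stand the blue cover plate on edge in the empty slot of the white rack, the one with the green pad, fully down on the pad. Set the plates down rather than dropping them, never put either down on the bench top, and leave the grey plates and the wash bottles where they are.

Things in the scene. Friction and masses are not known exactly. Their poses are not given: they have to be found in the camera images.
- copper: washed copper plate, 8 mm thick (x), 70 mm wide (y), 100 mm tall (z), standing on edge. Origin at the centre of its lower edge; z up along the plate, x is the normal of its faces. A round 24 mm hole goes through it along x, centred 64 mm above the lower edge (36 mm below the top edge). About 0.45 kg. Starts in one of the caddy's two slots
- copper_hole (a point): centre of the copper plate's 24 mm hole, 64 mm above the plate's origin; axes as the plate
- cover: washed blue cover plate without a hole, 8 mm thick (x), 70 mm wide (y), 100 mm tall (z), standing on edge. Origin at the centre of its lower edge; z up along the plate, x is the normal of its faces. About 0.15 kg. Starts in the caddy's other slot
- caddy: fixed yellow caddy, 100 x 84 mm base, 10 mm thick; two 13 mm wide slots along its y at x = -30 and +30 mm, between walls that end 40 mm above the bench; slot floor 10 mm above the bench. Origin under its centre on the bench
- stand: fixed drying stand: dark steel base 110 x 90 x 12 mm, aluminium upright (50 mm wide) at x = +34 to +48 mm, 136 mm tall, and a level steel peg of 10 mm diameter that leaves the upright towards the stand's -x at a height of 130 mm and ends at x = -46 mm. Its last 8 mm are an orange collar of 16 mm diameter. Origin under the base's centre on the bench
- peg_mid (a point): point on the peg's axis, 130 mm above the bench; x along the peg: bare peg from x = -38 mm (collar) to +34 mm (upright), free end at -46 mm; z up. A plate hanging on the peg has its hole centre 7 mm below the axis
- rack: fixed white rack, base 140 x 84 mm, 10 mm thick; three 13 mm wide slots along its y at x = -52, 0 and +52 mm, between 6 mm walls that end 40 mm above the bench. Origin under its centre on the bench
- pad: fixed green pad, 12 x 76 x 3 mm, on the floor of the rack's empty slot. Origin at the centre of its underside, 10 mm above the bench; axes as the rack; the slot runs along its y
- grey_a: grey plastic plate standing in a rack slot, 8 mm thick (x), 70 mm wide (y), 100 mm tall (z), standing on edge. Origin at the centre of its lower edge; z up along the plate, x is the normal of its faces. Bystander
- grey_b: second such grey plate in another rack slot. Bystander
- red_bottle: white wash bottle with red cap and bent spout, 60 mm diameter, 176 mm tall, spout reaches 66 mm to its +y. Origin under its centre. Bystander
- yellow_bottle: the same with yellow cap and spout. Bystander
Not all that is in view belongs to the job. Several things have the shape of the copper; the one meant has the colours described above.

How it is judged:
At the end, for the whole second after the job is handed in: Copper plate hangs on the bare peg between collar and upright, hole centre within 8 mm sideways and 3-11 mm below the axis, upright to 0.2 rad, square to 0.5 rad. Blue cover stands in the pad's slot, down on the pad to 3 mm, within 20 mm along the slot, upright to 0.25 rad. Both at rest (x of copper_hole in the frame of peg_mid between -0.035 and 0.031 m and y of copper_hole in the frame of peg_mid between -0.008 and 0.008 m and z of copper_hole in the frame of peg_mid between -0.011 and -0.003 m and angle between copper's own z axis and vertical below 0.2 rad and angle between the x axis of copper and the x axis of peg_mid, either way round below 0.5 rad and x of cover in the frame of pad between -0.006 and 0.006 m and y of cover in the frame of pad between -0.02 and 0.02 m and z of cover in the frame of pad between 0 and 0.006 m and angle between cover's own z axis and vertical below 0.25 rad and linear speed of each of copper, cover below 0.03 m/s and angular speed of copper below 0.4 rad/s); the robot touches nothing.
It fails at once if a washed plate is put or dropped on the bench top (centre of its lower edge less than 6 mm above it) (height (world z) of any of copper, cover below 0.006 m).
It fails at once if a plate is dropped: it moves faster than 0.5 m/s while the fingers do not touch it ((linear speed of copper above 0.5 m/s and contact force between copper and the fingers below 0.05 N) or (linear speed of cover above 0.5 m/s and contact force between cover and the fingers below 0.05 N)).
It fails at once if a grey plate is moved by more than 15 mm or tilted by more than 0.35 rad (distance of any of grey_a, grey_b from where it was at the start of the episode above 0.015 m or angle between any of grey_a, grey_b's own z axis and vertical above 0.35 rad).
It fails at once if a wash bottle is moved by more than 30 mm or tipped by more than 0.4 rad (distance of any of red_bottle, yellow_bottle from where it was at the start of the episode above 0.03 m or angle between any of red_bottle, yellow_bottle's own z axis and vertical above 0.4 rad).
It also fails if it takes over 64 s, if anything falls off the work surface, if the arm or the gripper's body presses on something with over 40 N, if the wrist force passes 120 N, or if a joint passes its speed limit or range.

ROBOT

A 6-joint arm with a two-finger parallel gripper is mounted at the origin on the work surface. World frame = base frame: x ahead of the robot, y to its left, z up, the work surface at z = 0. Lengths are in m, angles in rad, forces in N, time in s.
With the tool pointing down it reaches from about 0.275 to 0.75 m from the base axis. Payload 10.2 kg.
Tool frame: the origin (TCP) lies at the very end of the fingers, on their centre line; the grasp point (between the pads) lies 19 mm behind it; x points along the fingers, y is the direction in which the jaws open and shut, and the axes are right-handed (so a half turn about x gives the same grasp; the last joint's range is limited). The gripper opens to 88 mm and grips with 3 to 60 N. Pads are 18 mm wide; open, the fingers measure 123 mm over their backs; the gripper's body (75 mm by 187 mm) begins 45 mm behind the grasp point.
Start: joints at [0.914, 0.313, 1.498, -0, 1.331, -0.223], TCP at [0.221, 0.476, 0.239] pointing down, gripper open.
Joint ranges: [-2.94, 2.94], [-0.97, 2.17], [0.19, 2.56], [-1.23, 4.37], [0.02, 3.11], [-2.88, 2.88]. Speed limits (rad/s): [2.39, 2.39, 3.01, 3.14, 3.14, 3.14].

INTERFACE

Orientations are given as [roll, pitch, yaw] about the fixed x, y, z axes, in that order (R = Rz(yaw) Ry(pitch) Rx(roll)).
In Python, from workcell import arm gives the robot as it stands. The module is installed in compiled form; this text tells all that it offers. Calls block until the motion is done:
- arm.move_pose(position, orientation): joint-space move of the TCP to a pose.
- arm.move_straight(position, frame=None, vel=0.15): straight line of the TCP; frame=None keeps the orientation; vel is the mean speed in m/s.
- arm.set_joints(angles): joint-space move.
- arm.release() and arm.grab(strength=None): open the fingers fully, or close them until they stop; strength is the grip in N (None keeps the last).
- arm.sleep(seconds).
- arm.inverse_kinematics(position, orientation): joint angles nearest the present ones, or None.
- arm.get_obs(): the state.
- arm.get_image(name): name is "side" or "top"; returns a dict with "image" (384x512x3 uint8, red, green, blue), "fx", "fy", "cx", "cy" (pixels), "R" (3x3) and "t" (3): a world point X has camera coordinates R X + t. Camera axes: x right, y down, z forward; pixel columns grow to the right and rows downward; lengths in m; the calibration is good to about 2 mm. A picture is of the moment at which its call begins. There is no depth.
A pose or a line that the arm cannot do raises arm.IKError and nothing moves.
- arm.close_job(): hands the job in, once; it reports no verdict.
The state is a dict: "time": time; "q": joint angles; "joint_vel": joint speeds; "joint_efforts": joint torques, N m; "tcp_pos": TCP position; "tcp_rot": TCP orientation; "ft_force": force on the tool from outside, world axes, zero at the start; "wrist_torque": the same for the moment, N m; "opening": finger opening in m.
Only numpy, scipy, OpenCV 4.12 (cv2) and the standard library are available. Lean on these libraries where they do the work, as an engineer would, in place of code of your own. Each camera call takes 0.05 s, during which the arm holds its last target. There are 200 camera calls.

## Working session

There is one attempt and no reset: what is moved stays moved. The work goes in short steps, each a Python script; the robot and the scene stay as the last script left them, time stands still between calls to the robot, and variables do not carry over. Pictures are saved under pics/ and viewed, about 8 in all and at most 12, crops included, and the job is handed in when it is done.

```bash
mkdir -p pics; python3 - <<'E'
from workcell import arm
import cv2,numpy as np
for n in("top","side"):
    d=arm.get_image(n); cv2.imwrite(f"pics/{n}0.png",cv2.resize(d["image"][:,:,::-1],(800,600),interpolation=cv2.INTER_CUBIC))
    cv2.imwrite(f"pics/{n}0raw.png",d["image"][:,:,::-1])
    print(n,d["fx"],d["fy"],d["cx"],d["cy"],np.round(d["R"],4).tolist(),np.round(d["t"],4).tolist())
o=arm.get_obs();print({k:np.round(v,3).tolist() for k,v in o.items()})
E
```

```text
top 386.5331770520501 386.5331770520501 262.7553562150168 194.55711407612958 [[-0.0195, -0.9997, -0.0123], [-0.9841, 0.0213, -0.1765], [0.1767, 0.0087, -0.9842]] [0.105, 0.5463, 1.097]
side 450.5840893332586 450.5840893332586 260.53987848912556 195.91999768114536 [[0.9224, -0.3862, 0.009], [-0.2958, -0.721, -0.6266], [0.2485, 0.5753, -0.7793]] [-0.464, 0.2891, 1.0948]
{'time': 0.1, 'q': [0.914, 0.313, 1.498, 0.0, 1.331, -0.223], 'joint_vel': [0.001, -0.001, -0.002, 0.001, -0.001, 0.002], 'joint_efforts': [0.001, -40.282, -25.264, 0.07, 0.034, -0.0], 'tcp_pos': [0.221, 0.476, 0.238], 'tcp_rot': [-1.801, 1.57, -2.234], 'ft_force': [-0.314, -0.364, 0.034], 'wrist_torque': [0.055, -0.014, -0.015], 'opening': 0.088}
```

View pics/top0.png

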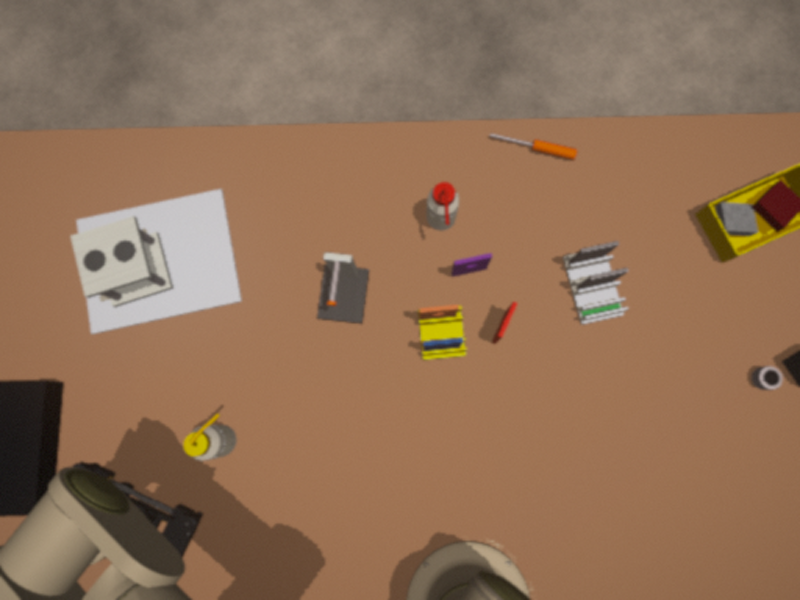

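View pics/side0.png

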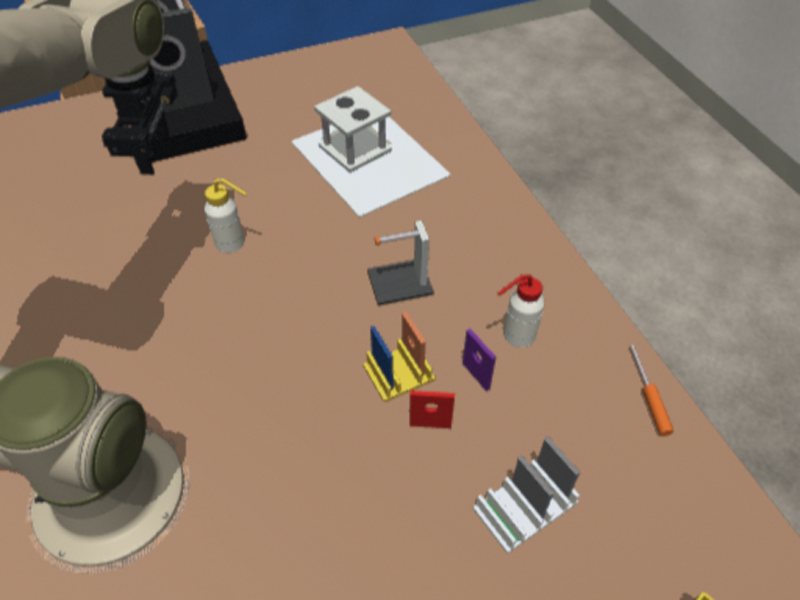

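Hole-plate candidates in the 800x600 top view are copper/orange (438,312) in the yellow caddy, purple (471,265) on the bench and red (505,322) on the bench. The orange-brown plate in the caddy fits the description, so I'll confirm it in enlarged crops.

```bash
python3 - <<'E'
import cv2
a=cv2.imread("pics/top0raw.png")[145:240,195:410]; cv2.imwrite("pics/tc.png",cv2.resize(a,None,fx=3.7,fy=3.7,interpolation=cv2.INTER_CUBIC))
a=cv2.imread("pics/side0raw.png")[135:355,225:380]; cv2.imwrite("pics/sc.png",cv2.resize(a,None,fx=2.7,fy=2.7,interpolation=cv2.INTER_CUBIC))
E
```

```text
(no output)
```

View pics/tc.png

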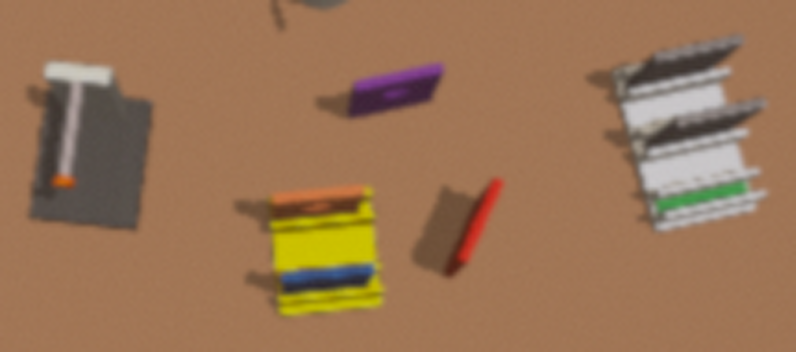

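View pics/sc.png

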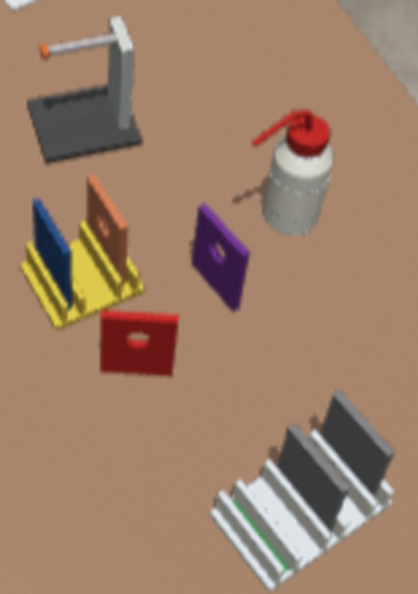

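```bash
cat > tiles.py <<'E'
import cv2,numpy as np
def tiles(spec,out,s=8,w=50,h=37):
    # spec: (file,u0,v0) raw px; tile scale s, grid ticks each 10 raw px
    T=[]
    for f,u,v in spec:
        a=cv2.resize(cv2.imread(f)[v:v+h,u:u+w],None,fx=s,fy=s,interpolation=cv2.INTER_CUBIC)
        for i in range(0,w,10):
            if i: cv2.line(a,(i*s,0),(i*s,6),(255,255,255),1); cv2.putText(a,str(u+i),(i*s-10,16),0,.35,(255,255,255),1)
        for j in range(0,h,10):
            if j: cv2.line(a,(0,j*s),(6,j*s),(255,255,255),1); cv2.putText(a,str(v+j),(8,j*s+4),0,.35,(255,255,255),1)
        a[-1]=255;a[:,-1]=255
        T.append(a)
    cv2.imwrite(out,np.vstack([np.hstack(T[:2]),np.hstack(T[2:])]))
E
python3 - <<'E'
from tiles import *
t,s="pics/top0raw.png","pics/side0raw.png"
tiles([(t,258,194),(t,355,152),(s,228,195),(s,300,278)],"pics/g1.png")
tiles([(t,200,158),(t,200,158),(s,232,137),(s,300,298)],"pics/g2.png",s=8)
E
```

```text
(no output)
```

View pics/g1.png

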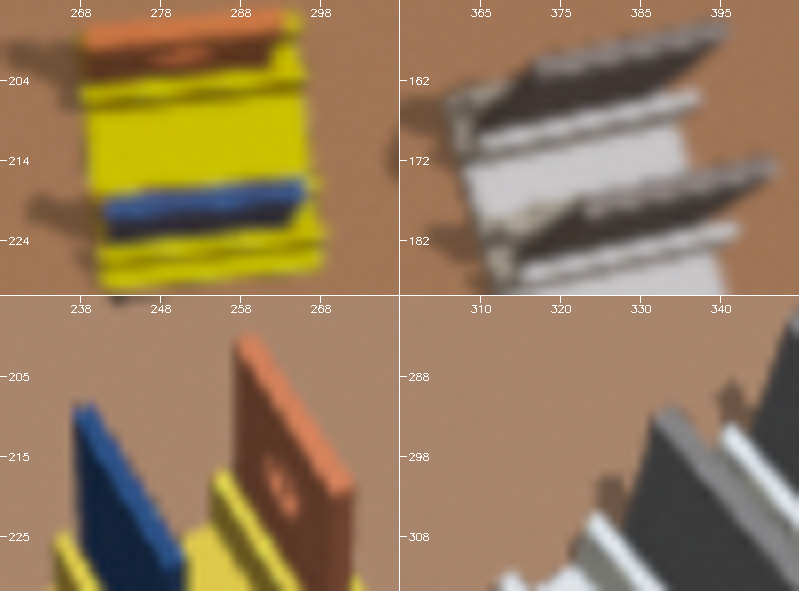

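View pics/g2.png

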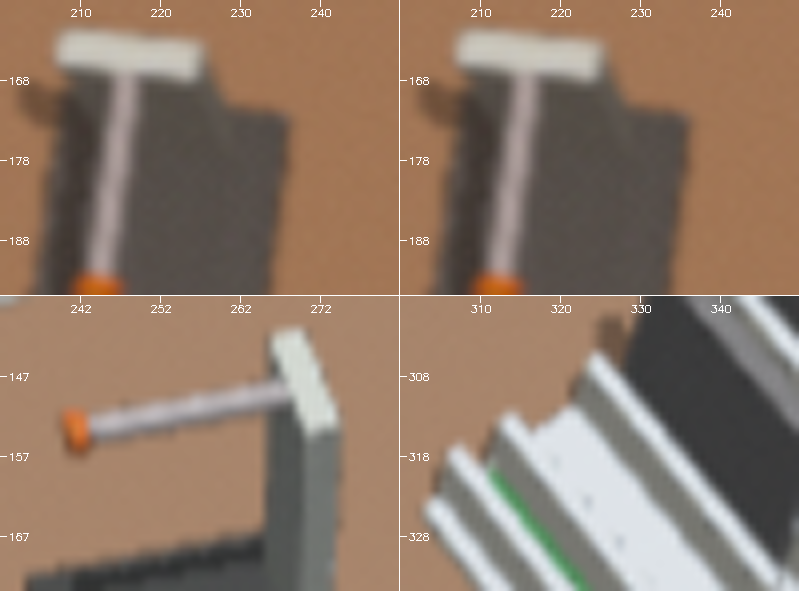

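Confirmed: the copper-brown plate with a hole is in the far caddy slot, at top raw (281,197), and the blue cover is in the near one. One more enlarged view covers the rack slot and the collar.

```bash
python3 - <<'E'
from tiles import *
t,s="pics/top0raw.png","pics/side0raw.png"
tiles([(t,364,180),(t,195,170),(s,302,308),(s,315,318)],"pics/g3.png")
E
```

```text
(no output)
```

View pics/g3.png

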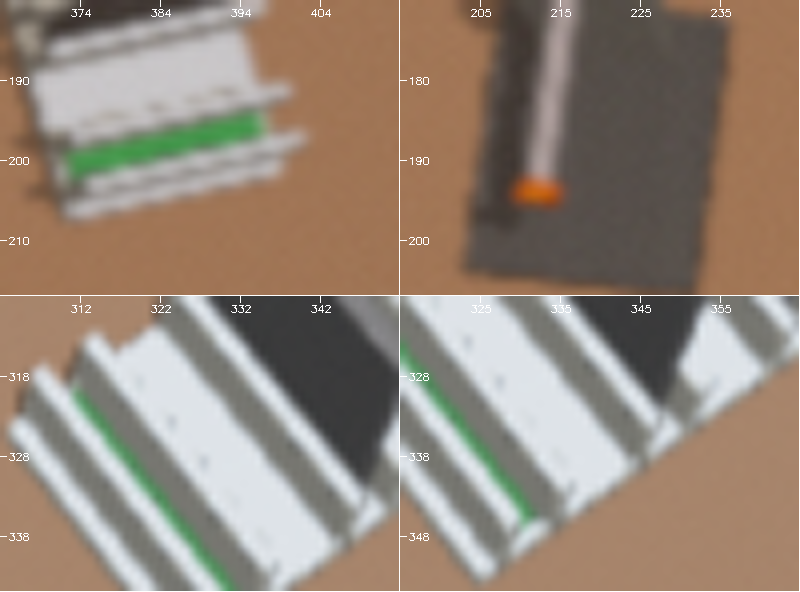

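```bash
cat > geo.py <<'E'
import numpy as np
from scipy.optimize import least_squares
C=dict(top=(386.5331770520501,262.7553562150168,194.55711407612958,np.array([[-0.0195,-0.9997,-0.0123],[-0.9841,0.0213,-0.1765],[0.1767,0.0087,-0.9842]]),np.array([0.105,0.5463,1.097])),
 side=(450.5840893332586,260.53987848912556,195.91999768114536,np.array([[0.9224,-0.3862,0.009],[-0.2958,-0.721,-0.6266],[0.2485,0.5753,-0.7793]]),np.array([-0.464,0.2891,1.0948])))
def proj(c,X):
    f,cx,cy,R,t=C[c]; p=np.atleast_2d(X)@R.T+t
    return p[:,:2]/p[:,2:]*f+[cx,cy]
def raw(tile,px,s=8): return [tile[0]+px[0]/s-.5+.5/s, tile[1]+px[1]/s-.5+.5/s]
def fit(obs,x0,lean=False):
    # obs: (cam,(u,v),(mx,my,mz) in mm), pose x,y,yaw(,lean about local y at z=lean origin)
    def res(p):
        c,s=np.cos(p[2]),np.sin(p[2]); r=[]
        for cam,uv,m in obs:
            X=[p[0]+(c*m[0]-s*m[1])/1e3,p[1]+(s*m[0]+c*m[1])/1e3,m[2]/1e3]
            r.append(proj(cam,X)[0]-uv)
        return np.array(r)
    o=least_squares(lambda p:res(p).ravel(),x0,loss='soft_l1',f_scale=.5)
    return o.x,res(o.x)
E
python3 - <<'E'
from geo import *
np.set_printoptions(precision=2,suppress=True)
T,S='top','side'
t1=(258,194);s1=(228,195)
def plate(t,s):
    m=[(4,35,110),(4,-35,110),(-4,35,110),(-4,-35,110)]
    return [(T,raw(t1,p),q) for p,q in zip(t,m)]+[(S,raw(s1,p),q) for p,q in zip(s,m)]
cop=plate([(87,27),(281,12),(87,48),(279,35)],[(252,39),(352,188),(237,48),(334,198)])
cov=plate([(104,198),(304,181),(108,218),(303,200)],[(92,107),(184,260),(75,111),(167,271)])
a=(364,180);b=(302,308)
rack=[(T,raw(a,(303,131)),(-58.5,-42,40)),(T,raw(a,(305,143)),(-64.5,-42,40)),(T,raw(a,(290,85)),(-39.5,-42,40)),(T,raw(a,(292,97)),(-45.5,-42,40)),
(T,raw(a,(280,170)),(-70,-42,10)),(T,raw(a,(67,207)),(-70,42,10)),
(S,raw(b,(12,131)),(-70,42,10)),(S,raw(b,(40,72)),(-61.5,42,40)),(S,raw(b,(95,39)),(-42.5,42,40)),(S,raw((300,298),(197,61)),(-9.5,42,40)),(S,raw((315,318),(83,284)),(-70,-42,10))]
c=(195,170);d=(200,158);e=(232,137)
stand=[(T,raw(c,(138,191)),(-42,0,130)),(T,raw(d,(127,77)),(34,0,130)),(T,raw(d,(60,30)),(48,25,136)),(T,raw(d,(205,42)),(48,-25,136)),(T,raw(d,(57,66)),(34,25,136)),(T,raw(d,(197,80)),(34,-25,136)),
(S,raw(e,(272,49)),(34,25,136)),(S,raw(e,(300,34)),(48,25,136)),(S,raw(e,(307,141)),(34,-25,136)),(S,raw(e,(340,124)),(48,-25,136)),(S,raw(e,(288,96)),(34,0,130)),(S,raw(e,(76,136)),(-42,0,130))]
for n,o,x0 in(('cop',cop,[.5,.1,0]),('cov',cov,[.45,.1,0]),('rack',rack,[.5,-.15,.2]),('stand',stand,[.5,.25,0])):
    for nm,oo in(('both',o),('top',[q for q in o if q[0]==T]),('side',[q for q in o if q[0]==S])):
        x,r=fit(oo,x0); print(n,nm,np.round(x,4)); 
        if nm=='both':print(r.T)
E
```

```text
cop both [0.53 0.04 0.07]
[[-0.01  0.62  0.24  1.15  0.12 -0.15 -0.73 -0.7 ]
 [-0.08 -0.36  0.1  -0.43 -0.7   0.03 -0.78 -0.1 ]]
cop top [0.53 0.04 0.05]
cop side [0.53 0.04 0.09]
cov both [0.47 0.04 0.07]
[[ 0.32  0.44  0.08  0.86 -0.21  0.04 -0.9  -0.72]
 [-0.42 -0.5  -0.06 -0.02 -0.85 -0.03 -0.26 -0.25]]
cov top [0.47 0.04 0.07]
cov side [0.47 0.04 0.07]
rack both [ 0.59 -0.27  0.18]
[[ 0.45  0.71  0.44  0.7   0.92  0.67 -0.38  0.11 -0.28  0.06 -0.63]
 [-0.34  0.11 -0.74 -0.31  0.14  0.84 -0.82 -0.52 -0.49 -0.24 -0.4 ]]
rack top [ 0.59 -0.27  0.14]
rack side [ 0.59 -0.27  0.19]
stand both [ 0.58  0.23 -0.13]
[[ 0.49  0.51  0.38  0.03  0.07  0.39 -0.94  0.28 -0.51  0.2  -0.61 -0.25]
 [ 0.3  -0.06 -0.52 -0.14 -0.17 -0.02 -1.82 -0.82 -1.11  0.09 -0.16 -0.24]]
stand top [ 0.58  0.23 -0.13]
stand side [ 0.58  0.22 -0.15]
```

```bash
cat > rob.py <<'E'
from workcell import arm
import numpy as np, cv2
from scipy.spatial.transform import Rotation as Ro
def ori(yaw):
    """tool down, jaws along the plate's y (plate yaw); of the two half-turns the one nearest the present joints"""
    best=None
    for k in(1,-1):
        y=k*np.array([-np.sin(yaw),np.cos(yaw),0]);x=np.array([0,0,-1.])
        e=Ro.from_matrix(np.c_[x,y,np.cross(x,y)]).as_euler('xyz')
        q=arm.inverse_kinematics([.5,.05,.3],e)
        if q is not None and (best is None or abs(q[5])<best[0]): best=(abs(q[5]),e)
    return best[1]
def st(*a):
    o=arm.get_obs();print(*a,'t',round(o['time'],2),'tcp',np.round(o['tcp_pos'],4),'F',np.round(o['ft_force'],2),'op',round(o['opening'],4));return o
def snap(tag):
    for n in('top','side'): cv2.imwrite(f'pics/{n}{tag}.png',arm.get_image(n)['image'][:,:,::-1])
E
cat > a.py <<'E'
import re
E
python3 - <<'E'
from geo import *
# offsets-corrected refits are small; print finer values
import warnings;warnings.filterwarnings('ignore')
from rob import *
e=ori(.07);print(e)
p=arm.get_obs()['tcp_pos']
for x in([.53,.04,.25],[.53,.04,.071],[.51,.24,.2],[.56,.22,.15],[.54,-.28,.25],[.54,-.28,.075]):
    print(x,[None if q is None else np.round(q,2).tolist() for q in [arm.inverse_kinematics(x,ori(w)) for w in(.07,-.13,.18)]])
E
```

```text
[3.07159265 1.57079633 0.        ]
[0.53, 0.04, 0.25] [[-0.15, 0.32, 1.46, 0.0, 1.36, 1.36], [-0.15, 0.32, 1.46, 0.0, 1.36, 1.56], [-0.15, 0.32, 1.46, 0.0, 1.36, 1.25]]
[0.53, 0.04, 0.071] [[-0.15, 0.52, 1.67, -0.0, 0.95, 1.36], [-0.15, 0.52, 1.67, -0.0, 0.95, 1.56], [-0.15, 0.52, 1.67, -0.0, 0.95, 1.25]]
[0.51, 0.24, 0.2] [[0.23, 0.43, 1.44, -0.0, 1.28, 1.73], [0.23, 0.43, 1.44, -0.0, 1.28, 1.93], [0.23, 0.43, 1.44, -0.0, 1.28, 1.62]]
[0.56, 0.22, 0.15] [[0.18, 0.56, 1.37, -0.0, 1.21, 1.68], [0.18, 0.56, 1.37, -0.0, 1.21, 1.88], [0.18, 0.56, 1.37, -0.0, 1.21, 1.57]]
[0.54, -0.28, 0.25] [[-0.67, 0.49, 1.21, 0.0, 1.44, 0.83], [-0.67, 0.49, 1.21, 0.0, 1.44, 1.03], [-0.67, 0.49, 1.21, 0.0, 1.44, 0.72]]
[0.54, -0.28, 0.075] [[-0.67, 0.66, 1.42, 0.0, 1.07, 0.83], [-0.67, 0.66, 1.42, 0.0, 1.07, 1.03], [-0.67, 0.66, 1.42, 0.0, 1.07, 0.72]]
```

```bash
cat > fitall.py <<'E'
from geo import *
T,S='top','side'
t1=(258,194);s1=(228,195);a=(364,180);b=(302,308);c=(195,170);d=(200,158);e=(232,137)
def plate(t,s):
    m=[(4,35,110),(4,-35,110),(-4,35,110),(-4,-35,110)]
    return [(T,raw(t1,p),q) for p,q in zip(t,m)]+[(S,raw(s1,p),q) for p,q in zip(s,m)]
O=[plate([(87,27),(281,12),(87,48),(279,35)],[(252,39),(352,188),(237,48),(334,198)]),
plate([(104,198),(304,181),(108,218),(303,200)],[(92,107),(184,260),(75,111),(167,271)]),
[(T,raw(a,(303,131)),(-58.5,-42,40)),(T,raw(a,(305,143)),(-64.5,-42,40)),(T,raw(a,(290,85)),(-39.5,-42,40)),(T,raw(a,(292,97)),(-45.5,-42,40)),(T,raw(a,(280,170)),(-70,-42,10)),(T,raw(a,(67,207)),(-70,42,10)),(S,raw(b,(12,131)),(-70,42,10)),(S,raw(b,(40,72)),(-61.5,42,40)),(S,raw(b,(95,39)),(-42.5,42,40)),(S,raw((300,298),(197,61)),(-9.5,42,40)),(S,raw((315,318),(83,284)),(-70,-42,10))],
[(T,raw(c,(138,191)),(-42,0,130)),(T,raw(d,(127,77)),(34,0,130)),(T,raw(d,(60,30)),(48,25,136)),(T,raw(d,(205,42)),(48,-25,136)),(T,raw(d,(57,66)),(34,25,136)),(T,raw(d,(197,80)),(34,-25,136)),(S,raw(e,(272,49)),(34,25,136)),(S,raw(e,(300,34)),(48,25,136)),(S,raw(e,(307,141)),(34,-25,136)),(S,raw(e,(340,124)),(48,-25,136)),(S,raw(e,(288,96)),(34,0,130)),(S,raw(e,(76,136)),(-42,0,130))]]
def res(p):
    r=[p[12:]*.5]
    for i,o in enumerate(O):
        x,y,w=p[3*i:3*i+3];co,s=np.cos(w),np.sin(w)
        for cam,uv,m in o:
            r.append(proj(cam,[x+(co*m[0]-s*m[1])/1e3,y+(s*m[0]+co*m[1])/1e3,m[2]/1e3])[0]-uv-(p[12:14] if cam==T else p[14:]))
    return np.hstack(r)
f=least_squares(res,[.53,.04,.07,.47,.04,.07,.59,-.27,.18,.58,.23,-.13,0,0,0,0],loss='soft_l1',f_scale=.4,x_scale=[.01]*12+[1]*4)
if __name__=='__main__':
    np.set_printoptions(suppress=True)
    print(np.round(f.x[:12].reshape(4,3),4),f.x[12:].round(2),'rms',np.sqrt(np.mean(f.fun**2)))
E
python3 fitall.py
```

```text
[[ 0.5292  0.042   0.0648]
 [ 0.4699  0.0365  0.0689]
 [ 0.5883 -0.2681  0.1828]
 [ 0.5812  0.2261 -0.1371]] [ 0.58 -0.29 -0.18 -0.39] rms 0.3606306335141903
```

```bash
python3 - <<'E'
from rob import *
p=arm.get_obs()['tcp_pos']
arm.move_straight([p[0],p[1],.33],vel=.3)
e=ori(.067)
arm.move_pose([.5292,.042,.22],e); st('over')
arm.move_straight([.5292,.042,.071],vel=.15); st('down')
arm.grab(30); st('grab')
arm.move_straight([.5292,.042,.081],vel=.05); st('lift1')
arm.move_straight([.5292,.042,.24],vel=.15); st('up')
yaw=-.1371
c,s=np.cos(yaw),np.sin(yaw)
x=-.075
arm.move_pose([.5812+c*x,.2261+s*x,.24],ori(yaw));st('pre')
arm.move_straight([.5812+c*x,.2261+s*x,.127],vel=.12);o=st('at peg height'); print(o['tcp_rot'])
snap('1')
from tiles import tiles
tiles([('pics/top1.png',195,160),('pics/top1.png',195,180),('pics/side1.png',222,130),('pics/side1.png',222,150)],'pics/g4.png')
E
```

```text
over t 2.52 tcp [0.5291 0.0427 0.22  ] F [ 0.36 -0.46  0.53] op 0.088
down t 3.67 tcp [0.5297 0.042  0.0718] F [0.27 1.25 0.42] op 0.0882
grab t 4.08 tcp [0.5295 0.0418 0.0714] F [ 0.8  -1.4   3.18] op 0.0694
lift1 t 4.43 tcp [0.5291 0.0421 0.081 ] F [ 0.65 -0.01 -4.61] op 0.0694
up t 5.64 tcp [0.5288 0.042  0.2391] F [ 0.26 -0.24 -5.05] op 0.0693
pre t 7.83 tcp [0.507  0.2362 0.2399] F [-0.64  0.24 -4.92] op 0.0696
at peg height t 8.93 tcp [0.5073 0.2364 0.1278] F [ 0.88  0.02 -4.32] op 0.0693
[0.35142151 1.56930729 0.21427433]<sys>:0: UserWarning: Gimbal lock detected. Setting third angle to zero since it is not possible to uniquely determine all angles.
```

View pics/g4.png

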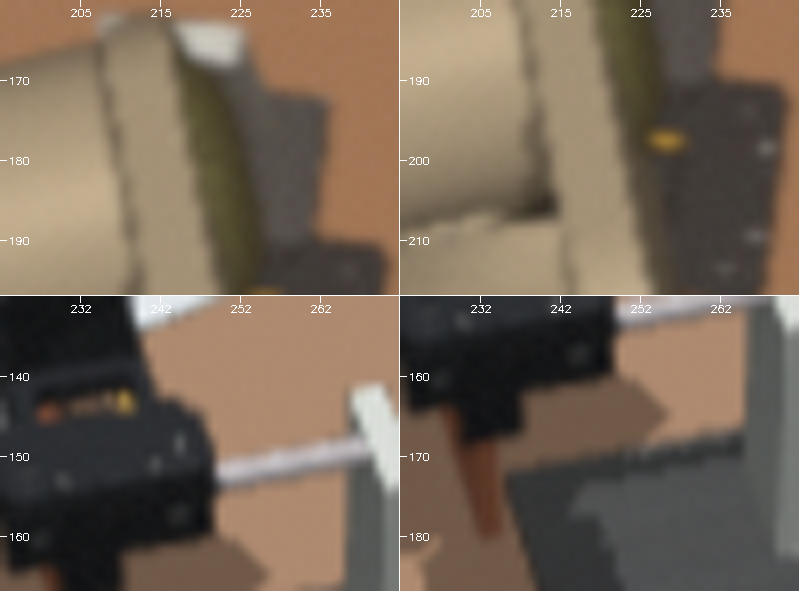

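```bash
python3 - <<'E'
from geo import *
off=np.array([-.18,-.39]);w=-.1371;c,s=np.cos(w),np.sin(w);o=np.array([.5073,.2364,.0668])
for m in[(4,-35,0),(-4,-35,0),(-4,35,0),(4,-35,50),(-4,-35,50)]:
    X=o+np.array([c*m[0]-s*m[1],s*m[0]+c*m[1],m[2]])/1e3
    u=proj('side',X)[0]-off; print(m,u.round(1),'tile4',((u+.5-[222,150])*8+[400,296]).round())
E
```

```text
(4, -35, 0) [234.8 179.6] tile4 [506. 537.]
(-4, -35, 0) [232.  180.1] tile4 [484. 541.]
(-4, 35, 0) [226.9 162.7] tile4 [443. 401.]
(4, -35, 50) [234.1 167.7] tile4 [501. 442.]
(-4, -35, 50) [231.3 168.3] tile4 [478. 446.]
```

```bash
python3 - <<'E' 2>/dev/null
from rob import *
yaw=-.1371;c,s=np.cos(yaw),np.sin(yaw)
f0=arm.get_obs()['ft_force']
for x in(-.058,-.05,-.044,-.038,-.032,-.026,-.016,-.004):
    arm.move_straight([.5812+c*x,.2261+s*x,.1274],vel=.04);o=st(x)
    if np.linalg.norm(o['ft_force']-f0)>4: print('STOP');break
E
```

```text
-0.058 t 9.6 tcp [0.5237 0.234  0.1272] F [-1.1   0.54 -4.91] op 0.0698
-0.05 t 9.95 tcp [0.5318 0.2329 0.1273] F [-0.48 -0.01 -4.91] op 0.0695
-0.044 t 10.25 tcp [0.5378 0.232  0.1273] F [ 0.5  -0.11 -5.57] op 0.0695
-0.038 t 10.55 tcp [0.5437 0.2312 0.1273] F [-0.37  0.45 -4.59] op 0.0697
-0.032 t 10.85 tcp [0.5497 0.2304 0.1273] F [-0.2  -0.32 -4.87] op 0.0692
-0.026 t 11.15 tcp [0.5556 0.2296 0.1273] F [-0.53 -0.43 -5.28] op 0.0699
-0.016 t 11.55 tcp [0.5655 0.2282 0.1273] F [-0.03  0.31 -3.99] op 0.0694
-0.004 t 12.0 tcp [0.5773 0.2266 0.1273] F [-0.12 -0.34 -4.76] op 0.0694
```

Threaded without contact forces. Next I lower until the peg takes the weight, then release and check.

```bash
python3 - <<'E' 2>/dev/null
from rob import *
p=np.array([.5773,.2266,.1274])
for z in np.arange(.1234,.1145,-.001):
    arm.move_straight([p[0],p[1],z],vel=.02)
    f=np.mean([arm.get_obs()['ft_force'] if arm.sleep(.03) is None else 0 for _ in range(4)],axis=0)
    print(round(z,4),f.round(2))
    if f[2]>-1.5: break
st('touch'); arm.release(); st('rel'); arm.sleep(.3)
q=arm.get_obs()['tcp_pos']
arm.move_straight([q[0],q[1],.26],vel=.15); st('up')
arm.move_pose([.4699,.0365,.26],ori(.067));st()
snap('2')
from tiles import tiles
tiles([('pics/top2.png',195,160),('pics/top2.png',262,198),('pics/side2.png',232,132),('pics/side2.png',232,150)],'pics/g5.png')
E
```

```text
0.1234 0.0
```

```bash
python3 - <<'E' 2>&1 | grep -v Gimb
from rob import *
def force():
    F=[]
    for _ in range(4): arm.sleep(.03); F.append(arm.get_obs()['ft_force'])
    return np.mean(F,axis=0)
p=np.array([.5773,.2266,.1234])
for z in np.arange(.1234,.1145,-.001):
    arm.move_straight([p[0],p[1],z],vel=.02)
    f=force(); print(round(z,4),f.round(2))
    if f[2]>-1.5: break
st('touch'); arm.release(); st('rel'); arm.sleep(.3)
q=arm.get_obs()['tcp_pos']
arm.move_straight([q[0],q[1],.26],vel=.15); st('up')
arm.move_pose([.4699,.0365,.26],ori(.067));st()
snap('2')
from tiles import tiles
tiles([('pics/top2.png',195,160),('pics/top2.png',262,198),('pics/side2.png',232,132),('pics/side2.png',232,150)],'pics/g5.png')
E
```

```text
0.1234 [ 0.25  0.18 -5.06]
0.1224 [-0.14 -0.04 -5.33]
0.1214 [-0.47 -0.29 -5.26]
0.1204 [ 0.39  0.03 -4.72]
0.1194 [-2.25 -0.91  4.9 ]
touch t 14.4 tcp [0.5775 0.2266 0.1201] F [-2.69 -1.32  5.85] op 0.069
rel t 14.87 tcp [0.5773 0.2266 0.1193] F [-0.08  0.26 -1.05] op 0.088
up t 16.25 tcp [0.577  0.2265 0.259 ] F [ 0.74 -0.52  0.74] op 0.0882
t 18.45 tcp [0.47   0.0366 0.2599] F [ 0.97  0.68 -0.02] op 0.088
```

View pics/g5.png

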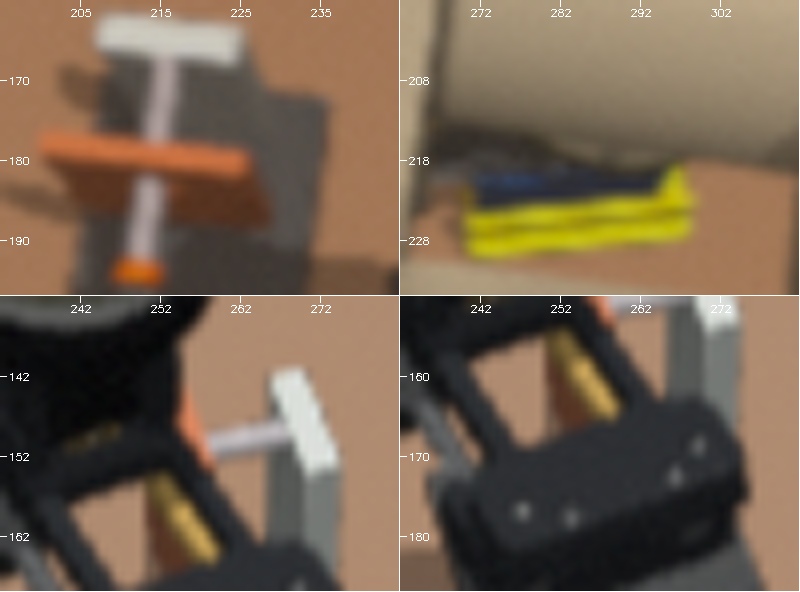

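Copper hangs across the bare peg, midway between collar and upright: plate at (213,179), collar at (212,194). Now the cover.

```bash
python3 - <<'E' 2>&1 | grep -v Gimb
from rob import *
e=ori(.067); p=[.4699,.0365]
arm.move_straight(p+[.071],vel=.15); st('down')
arm.grab(25); o=st('grab')
arm.move_straight(p+[.081],vel=.05); st('lift1')
arm.move_straight(p+[.25],vel=.15); st('up')
arm.move_pose([.5372,-.2776,.25],ori(.1828));st('over')
arm.move_straight([.5372,-.2776,.119],vel=.12);st('pre')
snap('3')
from tiles import tiles
tiles([('pics/top3.png',362,178),('pics/top3.png',362,185),('pics/side3.png',300,290),('pics/side3.png',312,308)],'pics/g6.png')
from geo import proj
w=.1828;c,s=np.cos(w),np.sin(w);o=np.array([*arm.get_obs()['tcp_pos'][:2],.119-.0614])
for m in[(4,-35,0),(-4,-35,0),(-4,35,0),(-4,35,100)]:
    X=o+np.array([c*m[0]-s*m[1],s*m[0]+c*m[1],m[2]])/1e3
    u=proj('side',X)[0]-[-.18,-.39]; print(m,u.round(1),'tile4',((u+.5-[312,308])*8+[400,296]).round(),'tile3',((u+.5-[300,290])*8+[0,296]).round())
E
```

```text
down t 19.96 tcp [0.4703 0.0365 0.0716] F [ 0.22  0.8  -0.25] op 0.0885
grab t 20.38 tcp [0.4701 0.0364 0.0713] F [ 0.84 -1.2   2.25] op 0.07
lift1 t 20.73 tcp [0.47   0.0365 0.0812] F [ 0.07 -0.14 -1.95] op 0.0697
up t 22.0 tcp [0.4696 0.0366 0.2492] F [-0.58 -0.19 -2.34] op 0.0694
over t 23.22 tcp [ 0.5374 -0.2764  0.2501] F [ 0.74  0.72 -1.5 ] op 0.0695
pre t 24.46 tcp [ 0.5375 -0.2778  0.1198] F [-0.04  0.1  -1.79] op 0.0692
(4, -35, 0) [333.2 337.5] tile4 [574. 536.] tile3 [270. 680.]
(-4, -35, 0) [330.4 339.4] tile4 [552. 551.] tile3 [248. 695.]
(-4, 35, 0) [311.4 314.6] tile4 [399. 352.] tile3 [ 95. 496.]
(-4, 35, 100) [315.9 294.8] tile4 [435. 194.] tile3 [131. 338.]
```

View pics/g6.png

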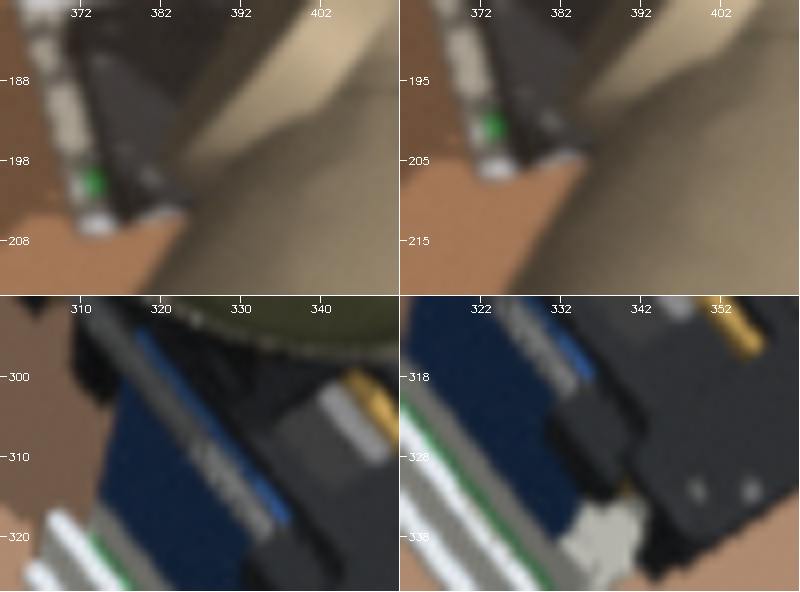

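Side view: the cover's lower -x corner is at tile (97,500) against (95,496) predicted, about 0.5 raw px off, so it is in line with the slot. Lowering under force watch.

```bash
python3 - <<'E' 2>&1 | grep -v Gimb
from rob import *
def force():
    F=[]
    for _ in range(4): arm.sleep(.03); F.append(arm.get_obs()['ft_force'])
    return np.mean(F,axis=0)
p=[.5372,-.2776]
for z in [.108,.102,.098,.094,.09,.086,.082,.079,.077,.076,.075,.074,.073,.072]:
    arm.move_straight(p+[z],vel=.04)
    f=force(); print(z,arm.get_obs()['tcp_pos'].round(4),f.round(2))
    if f[2]>1.5 or np.hypot(*f[:2])>5: print('contact');break
E
```

```text
0.108 [ 0.5373 -0.2777  0.1081] [ 0.03 -0.02 -1.67]
0.102 [ 0.5373 -0.2776  0.1021] [ 0.22 -0.18 -1.7 ]
0.098 [ 0.5372 -0.2776  0.098 ] [ 0.   -0.25 -1.49]
0.094 [ 0.5372 -0.2776  0.094 ] [ 0.01 -0.29 -2.18]
0.09 [ 0.5372 -0.2776  0.09  ] [ 0.1   0.24 -1.76]
0.086 [ 0.5372 -0.2776  0.086 ] [ 0.02 -0.24 -1.8 ]
0.082 [ 0.5372 -0.2776  0.082 ] [-0.22 -0.15 -1.49]
0.079 [ 0.5372 -0.2776  0.079 ] [ 0.06 -0.08 -1.88]
0.077 [ 0.5372 -0.2776  0.077 ] [-0.13  0.16 -1.32]
0.076 [ 0.5372 -0.2776  0.076 ] [-0.03  0.24 -1.55]
0.075 [ 0.5372 -0.2776  0.075 ] [-0.49 -0.11 -1.76]
0.074 [ 0.5374 -0.2777  0.0743] [0.08 0.28 3.09]
contact
```

Contact came at TCP z of 0.0743, against 0.0744 expected for standing on the pad, with no side force. Releasing, backing off and checking both plates.

```bash
python3 - <<'E' 2>&1 | grep -v Gimb
from rob import *
arm.release(); arm.sleep(.3); st('rel')
arm.move_straight([.5372,-.2776,.27],vel=.15)
arm.move_pose([.36,-.05,.35],ori(.1828)); arm.sleep(.3); st()
snap('4')
from tiles import tiles
tiles([('pics/top4.png',360,170),('pics/top4.png',195,160),('pics/side4.png',302,290),('pics/side4.png',232,137)],'pics/g7.png')
E
```

```text
rel t 30.15 tcp [ 0.5372 -0.2776  0.074 ] F [-0.36  0.37  0.89] op 0.0879
t 33.06 tcp [ 0.3602 -0.0503  0.3497] F [-0.68 -0.22 -0.48] op 0.0877
```

View pics/g7.png

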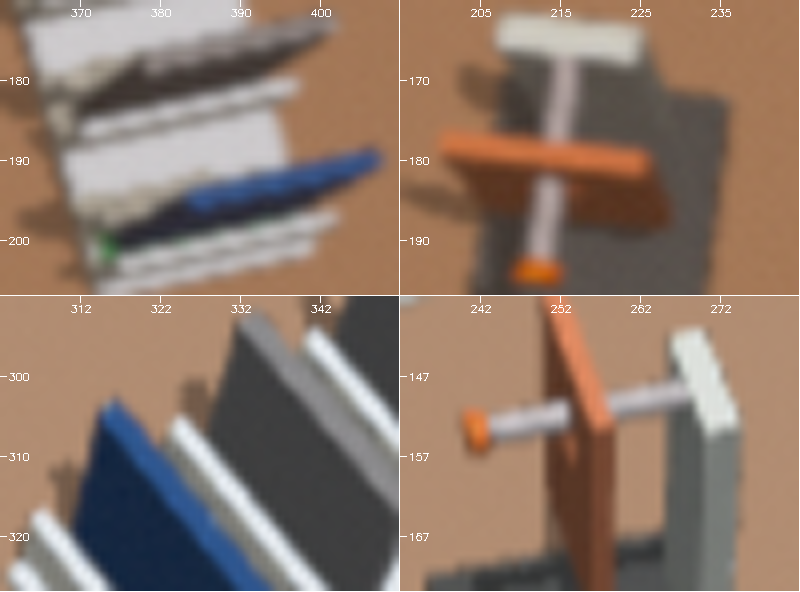

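The copper hangs upright on the bare peg, well clear of the collar (side raw ~(253,150)). The cover stands in the green-pad slot parallel to the greys, which have not moved. Handing in.

```bash
python3 -c "
from workcell import arm
arm.close_job(); print(arm.get_obs()['time'])"
```

```text
the job is handed in; nothing more can be done
the job is handed in; nothing more can be done
```

Both plates are loaded and the job is handed in. The last clock reading before hand-in was 33 s of the 64 s allowed; no verdict was reported.

- **Copper plate:** I gripped it across its width and passed it over the collar with no side contact. I lowered it until the peg took the weight, 8 mm down where about 7 mm was expected. In the final pictures from both cameras it hangs upright and square on the bare peg, between the collar and the upright.
- **Blue cover:** I lowered it into the green-pad slot with no side force. It touched down at 0.0743 m TCP height (0.0744 m expected) and was released standing. The final pictures show it upright in the slot.
- **Bystanders:** The grey plate next to the cover looks unmoved in the final picture. I did not measure the grey plates or look at the bottles at the end; the arm stayed clear of them.

No check failed. The camera calibration was off by about half a pixel (roughly 1–1.5 mm), which I allowed for in the measurements. One lowering script stopped early because of a bug in my force averaging, with the plate still safely held, and I fixed it before carrying on.

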